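# Set the feed gearbox of the board inspection stage

## Robot

A 6-joint arm with a two-finger parallel gripper is mounted at the origin on the work surface. World frame = base frame: x ahead of the robot, y to its left, z up, the work surface at z = 0. Lengths are in mm, angles in rad, forces in N, time in s.
With the tool pointing down it reaches from about 275 to 750 mm from the base axis. Payload 10.2 kg.
Tool frame: the origin (TCP) lies at the very end of the fingers, on their centre line; the grasp point (between the pads) lies 19 mm behind it; y points along the fingers, x is the direction in which the jaws open and shut, and the axes are right-handed (so a half turn about y gives the same grasp; the last joint's range is limited). The gripper opens to 85 mm and grips with 20 to 120 N. Pads are 22 mm wide; open, the fingers measure 114 mm over their backs; the gripper's body (76 mm by 85 mm) begins 54 mm behind the grasp point. The pads swing forward as they close: fully open they stand 13 mm farther back than shut.
Start: joints at [1.035, 0.313, 1.498, -0, 1.331, -0.223], TCP at [161.568, 499.527, 231.294] pointing down, gripper open.
Joint ranges: [-2.94, 2.94], [-0.97, 2.17], [0.19, 2.56], [-1.23, 4.37], [0.02, 3.11], [-2.88, 2.88]. Speed limits (rad/s): [2.39, 2.39, 3.01, 3.14, 3.14, 3.14].

## Interface

Orientations are given as a unit quaternion [w, x, y, z].
In Python, from rig import telemetry, imaging, ctrl gives the robot as it stands.
- The arm moves only by the shell command python3 -m handwheel 'ROWS' [FORCE]. ROWS is JSON, a list of rows, each an object with "delta_pos": the shift along the tool's x, y, z in cm, a list of three; "twist": the turn, a rotation vector about the tool's x, y, z in rad, a list of three; "jaw": the opening, from 0 (shut) to 1 (fully open). A call has exactly 10 rows; each row is the pose to reach, as a shift and turn from the pose commanded when the call began, along the tool's axes at that moment; what a row does not reach only later rows make up. A row lasts 1/12 s, in which the tool goes at most 41.7 mm and 7.16 degrees, less where a joint would pass 70% of its speed; a pose out of reach is approached as far as the arm can. A call with a gripper value outside its range is refused whole. The fingers move at their own pace and stop on an object; FORCE is the grip in N (left out, the last holds). Time passes only in rows, so rows that repeat a pose let the fingers close, or fill a call up. It gives the time, the measured TCP pose, the force and the opening at its end, in the units of the state.
- telemetry.sense(): the state, without advancing time (a new reading comes with each control period).
- imaging.capture(name): name is "scene" or "top" or "wrist"; returns a dict with "frame" (400x640x3 uint8, red, green, blue), "z_map" (400x640 float32, mm along the optical axis (not along the pixel's ray), 0 where there is no reading), "fx", "fy", "cx", "cy" (pixels), "D" ([k1, k2, p1, p2, k3] as OpenCV has them; the pictures are not rectified), "rvec" (rotation vector, rad) and "tvec" (3), from world to camera coordinates, as OpenCV has them. Camera axes: x right, y down, z forward; pixel columns grow to the right and rows downward; lengths in mm; the calibration is good to about 2 mm. A picture is of the moment at which its call begins.
- ctrl.finish_job(): hands the job in, once; it reports no verdict.
The state is a dict: "time_s": time; "joints": joint angles; "dq": joint speeds; "tau": joint torques, N m; "eef_pos": TCP position; "ee_rot": TCP orientation; "force": force on the tool from outside, world axes, zero at the start; "wrist_torque": the same for the moment, N m; "grip_width": opening from 0.0 (shut) to 1.0 (fully open).
Only numpy, scipy, OpenCV 4.12 (cv2) and the standard library are available. Lean on these libraries where they do the work, as an engineer would, in place of code of your own. Each camera call takes 0.05 s, during which the arm holds its last target.

## Task

Set the feed gearbox to the slot that the raised index peg marks: with the fingertips, push its gear lever through the H-shaped gate into the slot next to the peg until it stops there. Go straight to that slot without putting the lever into any other slot on the way, and only push the knob, never pinch it between the fingers. Leave everything else on the bench where it stands.

Things in the scene. Friction and masses are not known exactly. Their poses are not given: they have to be found in the camera images.
- feedbox: Grey gearbox fixed to the bench, 160 x 150 mm and 94 mm high on a foot of 180 x 170 mm. Origin at table height under the middle of its gate; x points to its far side, y left, z up; yaw within 0.45 rad of the world's. A low bed for boards (x 90 to 190 mm, 280 mm long, 40 mm high) is fixed on its far side.
- gate (a point): Middle of the H gate, on top of the aluminium gate plate (130 x 130 mm, 102 mm above the table), axes as the gearbox's. A cross channel (neutral) along y, 18 mm wide, joins two slot columns along x, 19 mm wide, centred at y = +25 and -25 mm; each column has a near slot (-x) and a far slot (+x). The 12 mm stem changes column only in the cross channel, with about 3 mm play each way.
- shift (a joint): Tilt of the lever along the slots, rad: 0 = upright, in the cross channel (neutral); positive = leaning far (+x), negative = near (-x). Hard stops at +0.33 and -0.33 (fully in a slot). It starts at -0.24 to -0.33, in the near right slot. No springs: it stays where it is left; pushing it takes about 2 N at the knob.
- select (a joint): Tilt of the lever across the gate, rad: positive = left (+y), negative = right (-y). Hard stops at +0.30 and -0.30; about +0.29 is in line with the left column, -0.29 with the right one. It can change columns only while shift is within about 0.03 rad of 0. It stays where it is left; pushing takes about 2 N at the knob.
- knob_center (a point): Centre of the lever's black knob, 36 x 36 mm with rounded corners, 34 mm high, 150 mm from the lever's pivot, which lies on the gearbox's z axis 15 mm above the table: the centre is 165 mm above the table when upright, about 151 mm in a slot, and moves 49 mm along x and 44 mm along y from upright to a slot. Its axes tilt with the lever.
- index_peg: Index peg: fixed dark steel pin, 18 mm in diameter, standing 20 mm up from a corner of the gate plate (top 122 mm above the table). Origin at its foot, at x = +-52 mm, y = +-48 mm in the gearbox's frame: the signs tell the marked slot. Never at the near right slot, where the lever starts. The other corners have small flat plugs, 9 mm in diameter, 3 mm high.
- knob_far: the far (+x) side face of the lever's knob (a 26 mm wide flat, 34 mm high, between rounded corners), part of the knob; origin at the middle of that side, 15 mm from the knob's centre
- knob_near: the near (-x) side face of the lever's knob (a 26 mm wide flat, 34 mm high, between rounded corners), part of the knob; origin at the middle of that side, 15 mm from the knob's centre
- knob_left: the left (+y) side face of the lever's knob (a 26 mm wide flat, 34 mm high, between rounded corners), part of the knob; origin at the middle of that side, 15 mm from the knob's centre
- knob_right: the right (-y) side face of the lever's knob (a 26 mm wide flat, 34 mm high, between rounded corners), part of the knob; origin at the middle of that side, 15 mm from the knob's centre
- flux_jar: Bystander: small amber jar with black cap, 44 mm in diameter, 45 mm high, loose, on the near side of the gearbox. Origin at its underside.
- screwdriver: Bystander: screwdriver 150 mm long with black handle, lying loose on the near side of the gearbox. Origin at its underside, near mid-length.
- tweezers: Bystander: steel tweezers 120 mm long, lying loose to the right of the gearbox. Origin at the underside, mid-length.
- solder_spool: Bystander: solder spool with grey flanges, 52 mm in diameter, 36 mm high, standing loose to the left of the gearbox. Origin at its underside.
- circuit_board: Bystander: green circuit board 60 x 110 mm, lying loose on the bed on the gearbox's far side, 40 mm above the table. Origin at its underside.
- multimeter: Bystander: blue and black hand multimeter, 170 x 85 x 43 mm, lying loose at the left of the bench. Origin at its underside.
- parts_tray: Bystander: grey divided tray, 130 x 90 x 30 mm, loose, at the right of the bench. Origin at its underside.

How it is judged (in metres and radians):
At the end, for the whole second after the job is handed in: The lever rests in the slot next to the index peg, tilted more than 0.27 rad along that slot (the stop is at 0.33) and more than 0.2 rad to the peg's column, and no bystander has moved 20 mm or more (((x of index_peg in the frame of feedbox above 0 m and y of index_peg in the frame of feedbox below 0 m and value of joint shift above 0.27 rad and value of joint select below -0.2 rad) or (x of index_peg in the frame of feedbox above 0 m and y of index_peg in the frame of feedbox above 0 m and value of joint shift above 0.27 rad and value of joint select above 0.2 rad) or (x of index_peg in the frame of feedbox below 0 m and y of index_peg in the frame of feedbox above 0 m and value of joint shift below -0.27 rad and value of joint select above 0.2 rad)) and velocity of joint shift between -0.05 and 0.05 rad/s and velocity of joint select between -0.05 and 0.05 rad/s and distance of each of flux_jar, screwdriver, tweezers, solder_spool, circuit_board, multimeter, parts_tray from where it was at the start of the episode below 0.02 m); the robot touches nothing.
It fails at once if the lever is put into a slot that the peg does not mark, other than the one it started in (tilted more than 0.2 rad along it) ((value of joint shift above 0.2 rad and value of joint select below -0.2 rad and not (x of index_peg in the frame of feedbox above 0 m and y of index_peg in the frame of feedbox below 0 m)) or (value of joint each of shift, select above 0.2 rad and not (x of index_peg in the frame of feedbox above 0 m and y of index_peg in the frame of feedbox above 0 m)) or (value of joint shift below -0.2 rad and value of joint select above 0.2 rad and not (x of index_peg in the frame of feedbox below 0 m and y of index_peg in the frame of feedbox above 0 m))).
It fails at once if the knob is pinched: the fingers press on two opposite sides of it at once, more than 2.5 N each (contact force between each of knob_far, knob_near and the fingers above 2.5 N or contact force between each of knob_left, knob_right and the fingers above 2.5 N).
It fails at once if a bystander is moved, lifted or carried by 20 mm or more (distance of any of flux_jar, screwdriver, tweezers, solder_spool, circuit_board, multimeter, parts_tray from where it was at the start of the episode above 0.02 m).
It also fails if it takes over 51 s, if anything falls off the work surface, if the arm or the gripper's body presses on something with over 40 N, if the wrist force passes 120 N, or if a joint passes its speed limit or range.

## Working session

There is one attempt and no reset: what is moved stays moved. The work goes in short steps, Python scripts to look and compute and a shell command to move; the robot and the scene stay as the last step left them, time stands still between calls to the robot, and variables do not carry over. Pictures are saved under pics/ and viewed, and the job is handed in when it is done.

```bash
mkdir -p pics; ls
python3 - <<'E'
from rig import telemetry, imaging
import cv2,pickle
print(telemetry.sense())
for n in ["top","scene"]:
    c=imaging.capture(n); pickle.dump(c,open(f"{n}.pkl","wb"))
    cv2.imwrite(f"pics/{n}0.png",c["frame"][:,:,::-1]); print(n,c["fx"],c["rvec"],c["tvec"],c["D"])
E
```

```text
pics
{'time_s': 0.0, 'joints': array([ 1.03463068e+00,  3.13443420e-01,  1.49845461e+00, -3.02077081e-06,
        1.33101351e+00, -2.23416271e-01]), 'dq': array([-0.00161042,  0.00196761, -0.00022278,  0.00016672,  0.00061627,
        0.00053951]), 'tau': array([ 6.00268577e-04, -4.12267256e+01, -2.59755135e+01, -8.95814878e-05,
        4.06159743e-03,  5.21870760e-06]), 'eef_pos': array([161.41018851, 499.29062757, 230.73185028]), 'ee_rot': array([-0.57158305,  0.57195294,  0.41560217, -0.41645828]), 'force': array([-0.14266314, -0.90337013,  0.91850227]), 'wrist_torque': array([ 0.02032635,  0.02578755, -0.00879258]), 'grip_width': 1.0014822516434443}
top 383.43359446104495 [ 2.15186326 -2.1600162   0.11586005] [6.55987977e-01 5.48485948e+02 1.09327950e+03] [-0.04000498  0.          0.          0.          0.        ]
scene 448.1824656533074 [ 2.13396433  1.36818525 -0.45997509] [-188.99651146 -311.08990235 1701.15231412] [-0.05727093  0.          0.          0.          0.        ]
```

View pics/top0.png

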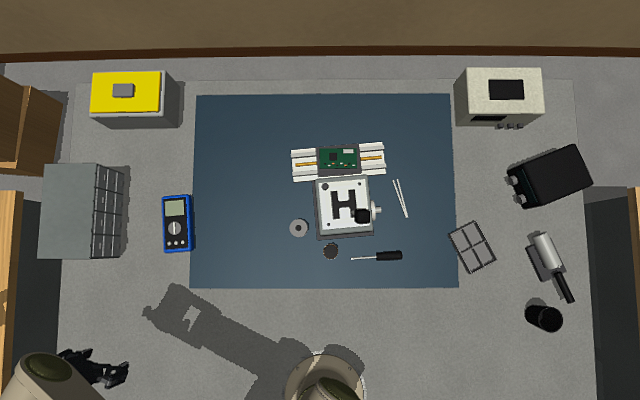

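View pics/scene0.png

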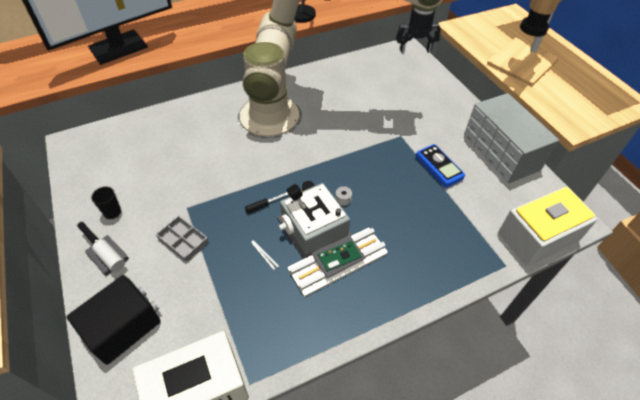

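The top view has world +x up and +y left. The knob is at about (362,215), near right. A dark peg seems to be at about (325,186), far left. I'll enlarge to check.

Run:
```python
import cv2
a=cv2.imread("pics/top0.png")[140:275,270:420]; cv2.imwrite("pics/topc.png",cv2.resize(a,None,fx=4.4,fy=4.4,interpolation=cv2.INTER_CUBIC))
a=cv2.imread("pics/scene0.png")[165:300,230:400]; cv2.imwrite("pics/scenec.png",cv2.resize(a,None,fx=4.4,fy=4.4,interpolation=cv2.INTER_CUBIC))
```

```text
(no output)
```

View pics/topc.png

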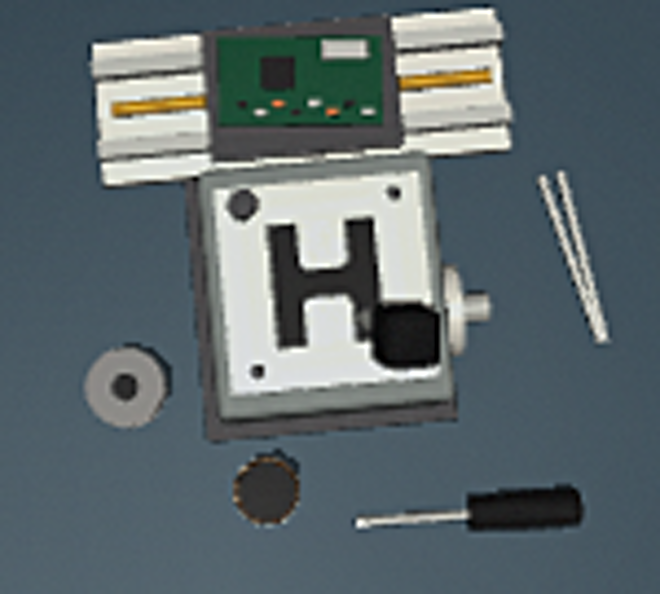

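View pics/scenec.png

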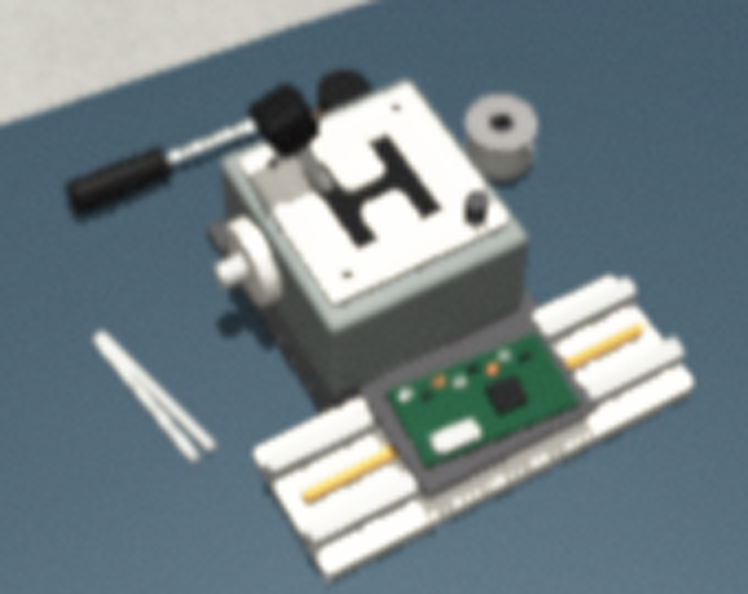

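The peg is raised at far left: (242,205) in the top crop, (475,208) in the scene crop. Flat plugs sit far right at (393,192) and near left at (258,371). Next I'll fit the gearbox pose.

```bash
cat > h.py <<'E'
import numpy as np,cv2,pickle
from scipy.optimize import least_squares
def unproj(c,uv,z):
    K=np.array([[c["fx"],0,c["cx"]],[0,c["fy"],c["cy"]],[0,0,1.]])
    R,_=cv2.Rodrigues(np.array(c["rvec"],float)); t=np.array(c["tvec"],float).ravel()
    n=cv2.undistortPoints(np.array([[uv]],float),K,np.array(c["D"],float)).ravel()
    d=R.T@np.array([n[0],n[1],1]); o=-R.T@t
    return o+d*(z-o[2])/d[2]
E
python3 - <<'E'
from h import *
c=pickle.load(open("top.pkl","rb"));s=pickle.load(open("scene.pkl","rb"))
def T(x,y):return ((x+.5)/4.4-.5+270,(y+.5)/4.4-.5+140)
def S(x,y):return ((x+.5)/4.4-.5+230,(y+.5)/4.4-.5+165)
for cam,F,pts in [(c,T,[(242,205,122,52,48),(393,192,105,52,-48),(258,371,105,-52,48)]),(s,S,[(477,198,122,52,48),(347,274,105,52,-48),(396,107,105,-52,48)])]:
    W=np.array([unproj(cam,F(a,b),z) for a,b,z,_,_ in pts]); B=np.array([(x,y) for *_,x,y in pts],float)
    f=lambda p:(np.stack([p[0]+np.cos(p[2])*B[:,0]-np.sin(p[2])*B[:,1],p[1]+np.sin(p[2])*B[:,0]+np.cos(p[2])*B[:,1]],1)-W[:,:2]).ravel()
    r=least_squares(f,[450,0,0]); print(r.x,f(r.x).round(1))
k=unproj(c,T(405,333),151+17); print("knob top",k)
p=unproj(c,T(405,333),151+12); print(p)
for nm,F,cam,x,y,z in [("jar",T,c,267,490,45),("sd tip",T,c,360,523,8),("sd end",T,c,582,508,15),("spool",T,c,125,386,36)]: print(nm,unproj(cam,F(x,y),z).round())
E
```

```text
[ 5.38896918e+02 -5.99674376e+01  9.82161969e-02] [ 1.1  0.5 -0.1 -0.3 -1.  -0.2]
[ 5.38865464e+02 -5.99719602e+01  9.03235380e-02] [ 0.2 -0.3 -0.   0.3 -0.2  0. ]
knob top [ 501.23574517 -102.72019057  168.        ]
[ 501.66786888 -103.17846374  163.        ]
jar [410. -23.  45.]
sd tip [387. -85.   8.]
sd end [ 397. -233.   15.]
spool [478.  71.  36.]
```

Both cameras agree on the gearbox: about (538.9, -60.0) with yaw about 0.094. Next I'll get the tool axes and the approach vector. I'll push with shut fingers.

```bash
cat >> h.py <<'E'
from scipy.spatial.transform import Rotation as Ro
C=np.array([538.9,-60.0]);YAW=0.094
def state():
    from rig import telemetry
    s=telemetry.sense(); q=s["ee_rot"]; R=Ro.from_quat([q[1],q[2],q[3],q[0]]).as_matrix()
    return s,np.array(s["eef_pos"]),R
def w(bx,by): c,n=np.cos(YAW),np.sin(YAW); return C+np.array([c*bx-n*by,n*bx+c*by])
def box(p): c,n=np.cos(YAW),np.sin(YAW); d=np.array(p[:2])-C; return np.array([c*d[0]+n*d[1],-n*d[0]+c*d[1]])
def go(bx,by,z,tx=None):
    "delta in tool axes cm; optional yaw turn"
    s,p,R=state(); d=np.append(w(bx,by),z)-p
    print("t",round(s["time_s"],2),"F",np.round(s["force"],1),"box",box(p).round(1),"z",p[2].round(1),"grip",round(s["grip_width"],2))
    print("delta cm",(R.T@d/10).round(2))
E
python3 - <<'E'
from h import *
s,p,R=state(); print(R.round(3))
print("yaw of tool x",np.arctan2(R[1,0],R[0,0]),"box",box(p))
# target: tool z (into pad width) options
for a in [YAW,YAW+np.pi/2,YAW-np.pi/2,YAW+np.pi]:
    x=np.array([np.cos(a),np.sin(a),0]);y=np.array([0,0,-1.]);Rt=np.stack([x,y,np.cross(x,y)],1)
    print(a,Ro.from_matrix(R.T@Rt).as_rotvec().round(3))
go(-95,-44,215)
E
```

```text
[[ 0.308 -0.001 -0.951]
 [ 0.951 -0.001  0.308]
 [-0.001 -1.     0.   ]]
yaw of tool x 1.2579671834090398 box [-323.28147888  592.2896996 ]
0.094 [ 0.000e+00  1.164e+00 -1.000e-03]
1.6647963267948966 [-0.    -0.407 -0.001]
-1.4767963267948965 [ 1.000e-03  2.735e+00 -1.000e-03]
3.235592653589793 [-1.000e-03 -1.978e+00 -0.000e+00]
t 0.1 F [-0.2 -0.6  0.6] box [-323.3  592.3] z 230.8 grip 1.0
delta cm [-49.4    1.62 -46.14]
```

Plan: turn -0.407 about tool y so tool x = gearbox +y and tool z = gearbox -x, and shut the jaws on the way.

```bash
python3 -m handwheel '[{"delta_pos":[-1.5,0,-1.4],"twist":[0,-0.05,0],"jaw":0},{"delta_pos":[-4,0,-3.7],"twist":[0,-0.1,0],"jaw":0},{"delta_pos":[-6.8,0,-6.4],"twist":[0,-0.15,0],"jaw":0},{"delta_pos":[-9.6,0,-9.0],"twist":[0,-0.2,0],"jaw":0},{"delta_pos":[-12.4,0,-11.6],"twist":[0,-0.25,0],"jaw":0},{"delta_pos":[-15.2,0,-14.2],"twist":[0,-0.3,0],"jaw":0},{"delta_pos":[-18,0,-16.8],"twist":[0,-0.35,0],"jaw":0},{"delta_pos":[-20.8,0,-19.4],"twist":[0,-0.407,0],"jaw":0},{"delta_pos":[-23.5,0,-22],"twist":[0,-0.407,0],"jaw":0},{"delta_pos":[-25,0,-23.4],"twist":[0,-0.407,0],"jaw":0}]' 20
python3 -c "
from h import *
print(state()[2].round(3)); go(-95,-44,215)"
```

```text
time_s: 0.93
eef_pos: [308.1, 187.0, 231.2]
ee_rot: [0.476, -0.477, -0.523, 0.523]
force: [0.5, -0.4, -0.1]
grip_width: 0.001
[[-0.092  0.    -0.996]
 [ 0.996 -0.001 -0.092]
 [-0.001 -1.    -0.   ]]
t 0.93 F [ 0.5 -0.4 -0.1] box [-206.6  267.6] z 231.2 grip 0.0
delta cm [-31.14   1.65 -11.21]
```

```bash
python3 -m handwheel '[{"delta_pos":[-3,0.1,-1.1],"twist":[0,0,0],"jaw":0},{"delta_pos":[-6.5,0.3,-2.3],"twist":[0,0,0],"jaw":0},{"delta_pos":[-10,0.5,-3.6],"twist":[0,0,0],"jaw":0},{"delta_pos":[-13.5,0.7,-4.9],"twist":[0,0,0],"jaw":0},{"delta_pos":[-17,0.9,-6.1],"twist":[0,0,0],"jaw":0},{"delta_pos":[-20.5,1.1,-7.4],"twist":[0,0,0],"jaw":0},{"delta_pos":[-24,1.3,-8.6],"twist":[0,0,0],"jaw":0},{"delta_pos":[-27.5,1.5,-9.9],"twist":[0,0,0],"jaw":0},{"delta_pos":[-30,1.6,-10.8],"twist":[0,0,0],"jaw":0},{"delta_pos":[-31.1,1.6,-11.2],"twist":[0,0,0],"jaw":0}]'
python3 - <<'E'
from h import *
from rig import imaging
for n in ["top","scene","wrist"]:
    c=imaging.capture(n); pickle.dump(c,open(f"{n}1.pkl","wb")); f=c["frame"][:,:,::-1]
    if n=="top": f=cv2.resize(f[140:275,270:420],None,fx=4.4,fy=4.4,interpolation=cv2.INTER_CUBIC)
    if n=="scene": f=cv2.resize(f[165:300,230:400],None,fx=4.4,fy=4.4,interpolation=cv2.INTER_CUBIC)
    cv2.imwrite(f"pics/{n}1.png",f)
go(-95,-44,150)
E
```

```text
time_s: 1.77
eef_pos: [448.7, -112.2, 214.6]
ee_rot: [0.477, -0.476, -0.522, 0.523]
force: [-0.3, 0.5, -0.4]
grip_width: -0.0
t 1.92 F [-0.4 -0.5  0.6] box [-95.4 -40.3] z 214.9 grip 0.0
delta cm [-0.37  6.49 -0.05]
```

View pics/wrist1.png

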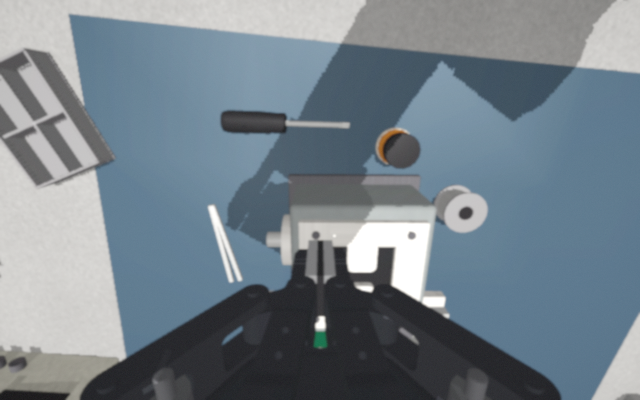

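View pics/scene1.png

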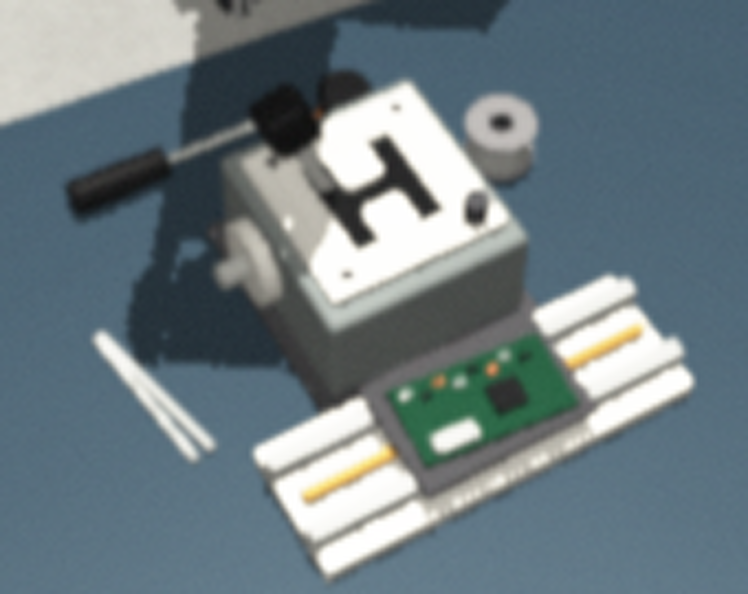

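The wrist view shows the shut fingertips at about (320,255), just short of the knob. The scene view shows nothing has moved. Descending to z = 150 at the near side.

```bash
python3 -m handwheel '[{"delta_pos":[-0.1,1,0],"twist":[0,0,0],"jaw":0},{"delta_pos":[-0.2,2,0],"twist":[0,0,0],"jaw":0},{"delta_pos":[-0.3,3,0],"twist":[0,0,0],"jaw":0},{"delta_pos":[-0.3,4,0],"twist":[0,0,0],"jaw":0},{"delta_pos":[-0.3,5,0],"twist":[0,0,0],"jaw":0},{"delta_pos":[-0.3,6,0],"twist":[0,0,0],"jaw":0},{"delta_pos":[-0.3,6.5,0],"twist":[0,0,0],"jaw":0},{"delta_pos":[-0.3,6.5,0],"twist":[0,0,0],"jaw":0},{"delta_pos":[-0.3,6.5,0],"twist":[0,0,0],"jaw":0},{"delta_pos":[-0.3,6.5,0],"twist":[0,0,0],"jaw":0}]'
python3 - <<'E'
from h import *
from rig import imaging
for n in ["top","scene"]:
    c=imaging.capture(n); pickle.dump(c,open(f"{n}2.pkl","wb")); f=c["frame"][:,:,::-1]
    if n=="top": f=cv2.resize(f[140:275,270:420],None,fx=4.4,fy=4.4,interpolation=cv2.INTER_CUBIC)
    if n=="scene": f=cv2.resize(f[165:300,230:400],None,fx=4.4,fy=4.4,interpolation=cv2.INTER_CUBIC)
    cv2.imwrite(f"pics/{n}2.png",f)
go(-70,-44,150)
E
```

```text
time_s: 2.75
eef_pos: [448.5, -112.1, 151.0]
ee_rot: [-0.475, 0.476, 0.523, -0.523]
force: [0.3, -0.5, 0.8]
grip_width: 0.002
t 2.85 F [ 0.1 -0.2 -0.2] box [-94.9 -43.6] z 150.9 grip -0.0
delta cm [-0.04  0.09 -2.49]
```

View pics/scene2.png

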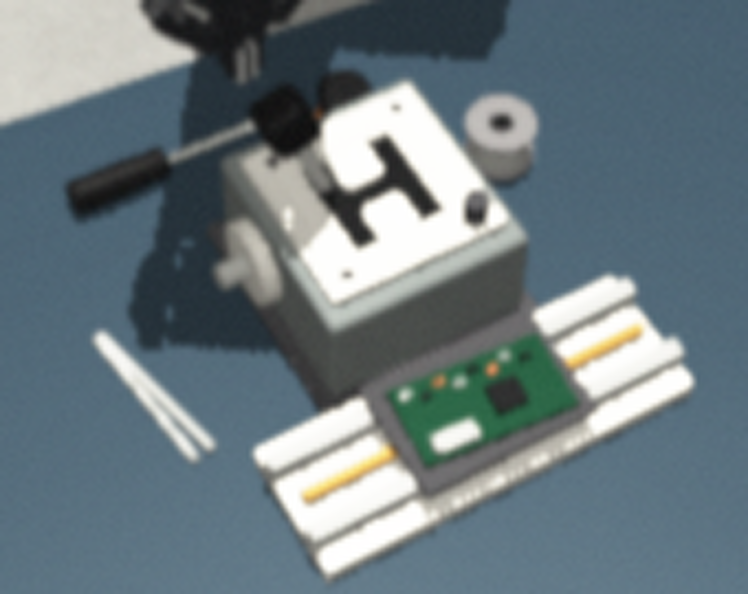

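View pics/top2.png

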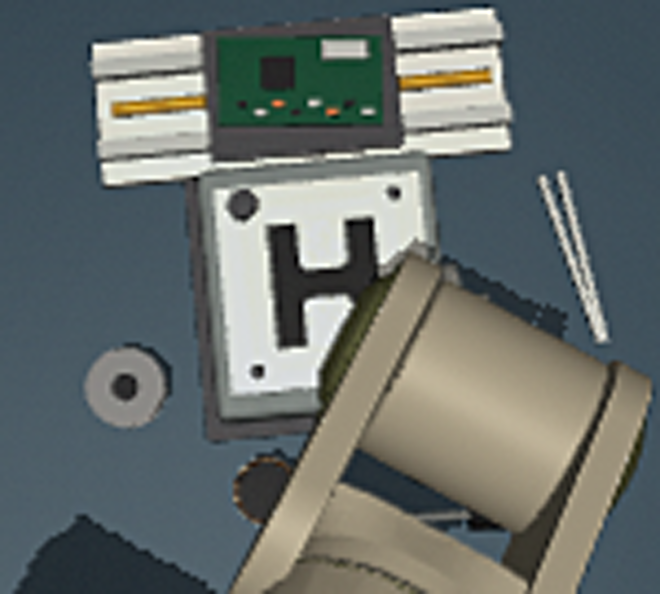

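Scene view: fingertips at (247,75), right behind the knob at (283,120), with a visible gap. Pushing toward far (tool -z), in stages.

```bash
cat >> h.py <<'E'
def lever(sh,se,r=150):
    # near-exact small tilt model
    u=np.array([np.tan(sh),np.tan(se),1.]);u/=np.linalg.norm(u)
    b=u*r; return np.append(w(b[0],b[1]),15+b[2])
def proj(c,P):
    K=np.array([[c["fx"],0,c["cx"]],[0,c["fy"],c["cy"]],[0,0,1.]])
    return cv2.projectPoints(np.array([P],float),np.array(c["rvec"],float),np.array(c["tvec"],float),K,np.array(c["D"],float))[0].ravel()
def look(tag,preds):
    from rig import imaging
    c=imaging.capture("scene"); pickle.dump(c,open(f"s{tag}.pkl","wb")); k=5
    f=cv2.resize(np.ascontiguousarray(c["frame"][160:270,250:390,::-1]),None,fx=k,fy=k,interpolation=cv2.INTER_CUBIC)
    for (a,b),col in zip(preds,[(0,0,255),(0,255,0),(255,0,255),(255,128,0)]):
        u=proj(c,lever(a,b)); x=(u-np.array([250,160])+.5)*k; cv2.drawMarker(f,(int(x[0]),int(x[1])),col,cv2.MARKER_CROSS,14,1)
        print((a,b),x.round())
    cv2.imwrite(f"pics/k{tag}.png",f)
E
python3 -m handwheel '[{"delta_pos":[0,0,-0.5],"twist":[0,0,0],"jaw":0},{"delta_pos":[0,0,-1],"twist":[0,0,0],"jaw":0},{"delta_pos":[0,0,-1.5],"twist":[0,0,0],"jaw":0},{"delta_pos":[0,0,-2],"twist":[0,0,0],"jaw":0},{"delta_pos":[0,0,-2.5],"twist":[0,0,0],"jaw":0},{"delta_pos":[0,0,-3],"twist":[0,0,0],"jaw":0},{"delta_pos":[0,0,-3.5],"twist":[0,0,0],"jaw":0},{"delta_pos":[0,0,-4],"twist":[0,0,0],"jaw":0},{"delta_pos":[0,0,-4.5],"twist":[0,0,0],"jaw":0},{"delta_pos":[0,0,-4.5],"twist":[0,0,0],"jaw":0}]'
python3 -c "
from h import *
look('a',[(-.27,-.29),(-.15,-.29),(0,-.29)]); go(-40,-44,150)"
```

```text
time_s: 3.68
eef_pos: [493.9, -108.1, 150.2]
ee_rot: [-0.476, 0.476, 0.523, -0.523]
force: [-0.5, -1.2, 0.7]
grip_width: 0.003
(-0.27, -0.29) [227. 169.]
(-0.15, -0.29) [239. 186.]
(0, -0.29) [257. 211.]
t 3.73 F [-0.9 -0.1  1.2] box [-49.7 -43.6] z 150.1 grip 0.0
delta cm [-0.04  0.01 -0.97]
```

View pics/ka.png

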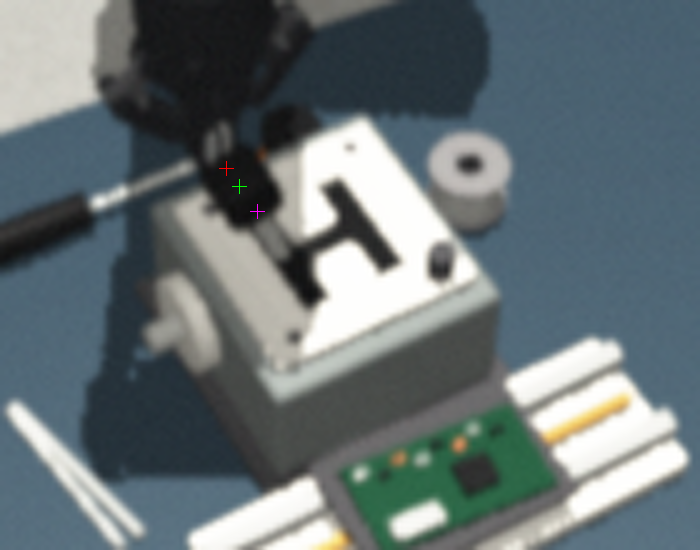

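The knob's middle matches the shift ≈ -0.15 marker at (239,186), so the finger-to-knob offset is about 27 mm. Pushing another 22 mm should bring it close to upright.

```bash
python3 -m handwheel '[{"delta_pos":[0,0,-0.3],"twist":[0,0,0],"jaw":0},{"delta_pos":[0,0,-0.6],"twist":[0,0,0],"jaw":0},{"delta_pos":[0,0,-0.9],"twist":[0,0,0],"jaw":0},{"delta_pos":[0,0,-1.2],"twist":[0,0,0],"jaw":0},{"delta_pos":[0,0,-1.5],"twist":[0,0,0],"jaw":0},{"delta_pos":[0,0,-1.8],"twist":[0,0,0],"jaw":0},{"delta_pos":[0,0,-2.0],"twist":[0,0,0],"jaw":0},{"delta_pos":[0,0,-2.1],"twist":[0,0,0],"jaw":0},{"delta_pos":[0,0,-2.2],"twist":[0,0,0],"jaw":0},{"delta_pos":[0,0,-2.2],"twist":[0,0,0],"jaw":0}]'
python3 -c "
from h import *
look('b',[(-.06,-.29),(0,-.29),(0.06,-.29)]); go(-26,-44,150)"
```

```text
time_s: 4.57
eef_pos: [515.1, -106.1, 150.2]
ee_rot: [0.476, -0.476, -0.523, 0.523]
force: [-0.9, -0.8, 1.0]
grip_width: 0.004
(-0.06, -0.29) [250. 201.]
(0, -0.29) [257. 211.]
(0.06, -0.29) [265. 222.]
t 4.62 F [-0.9 -0.3  1.1] box [-28.1 -43.7] z 150.2 grip 0.0
delta cm [-0.03  0.02 -0.21]
```

View pics/kb.png

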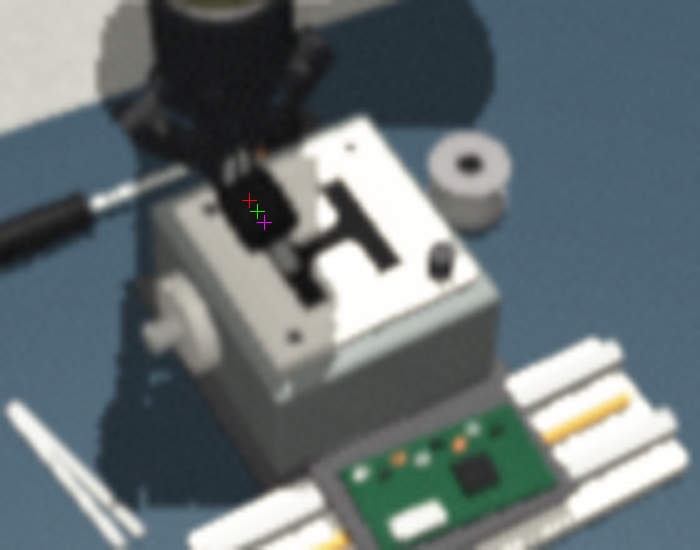

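```bash
cat >> h.py <<'E'
def cloud(c,u0,u1,v0,v1):
    K=np.array([[c["fx"],0,c["cx"]],[0,c["fy"],c["cy"]],[0,0,1.]])
    R,_=cv2.Rodrigues(np.array(c["rvec"],float)); t=np.array(c["tvec"],float).ravel()
    V,U=np.mgrid[v0:v1,u0:u1]; z=c["z_map"][v0:v1,u0:u1].ravel(); uv=np.stack([U.ravel(),V.ravel()],1).astype(float)
    n=cv2.undistortPoints(uv[:,None],K,np.array(c["D"],float))[:,0]
    P=np.c_[n*z[:,None],z]; W=(P-t)@R; 
    rgb=c["frame"][v0:v1,u0:u1].reshape(-1,3); ok=z>0
    b=np.array([box(p) for p in W]); return np.c_[b,W[:,2]][ok],rgb[ok],uv[ok]
def knobpts(tag):
    c=pickle.load(open(f"s{tag}.pkl","rb")); P,rgb,uv=cloud(c,280,340,185,225)
    m=(rgb.max(1)<60)&(P[:,2]>125)&(P[:,2]<195); return P[m],uv[m]
E
python3 - <<'E'
from h import *
for t in "ab":
    P,uv=knobpts(t); 
    m=(P[:,0]>-45)
    for p,u in zip(P,uv):
        if u[1]%3==0 and u[0]%3==0: print(u.astype(int),p.round(0).astype(int))
    print('---')
E
```

```text
[288 186] [-43 -59 193]
[297 186] [-40 -33 180]
[288 189] [-44 -59 178]
[297 189] [-33 -37 176]
[291 192] [-42 -51 162]
[294 192] [-29 -48 174]
[297 192] [-23 -42 176]
[300 192] [-22 -34 173]
[291 195] [-29 -59 167]
[294 195] [-20 -53 173]
[297 195] [-16 -46 174]
[300 195] [-10 -40 177]
[303 195] [ -7 -32 175]
[294 198] [-15 -56 167]
[297 198] [ -6 -51 174]
[300 198] [ -4 -43 172]
[303 198] [ -2 -35 168]
[294 201] [ -4 -62 170]
[297 201] [ -2 -54 167]
[300 201] [ -2 -45 162]
[303 201] [ -2 -35 155]
[297 204] [ -3 -54 152]
[300 204] [  0 -46 150]
---
[303 186] [-21 -24 194]
[297 189] [-21 -43 193]
[300 189] [-16 -36 194]
[291 192] [-29 -58 180]
[294 192] [-17 -54 190]
[300 192] [-21 -34 174]
[291 195] [-34 -56 161]
[294 195] [-23 -52 170]
[297 195] [-16 -46 174]
[300 195] [-12 -39 174]
[303 195] [ -5 -33 177]
[294 198] [-11 -58 173]
[297 198] [ -7 -51 174]
[300 198] [ -1 -45 176]
[303 198] [  2 -37 174]
[294 201] [ -8 -60 165]
[297 201] [  2 -56 172]
[300 201] [  8 -50 175]
[303 201] [ 15 -44 179]
[306 201] [ 15 -35 173]
[297 204] [ 11 -61 173]
[300 204] [ 15 -54 172]
[303 204] [ 18 -46 171]
[306 204] [ 20 -38 167]
[300 207] [ 20 -57 167]
[303 207] [ 18 -47 158]
[306 207] [ 17 -36 149]
---
```

Depth puts the knob's far face at x ≈ 17 to 20 mm, so its centre is at 0 ± 2 mm and the lever is in neutral. Now around to the right side: back off, move right, forward, and 5 mm up.

```bash
python3 -m handwheel '[{"delta_pos":[0,0,1],"twist":[0,0,0],"jaw":0},{"delta_pos":[0,-0.3,2.2],"twist":[0,0,0],"jaw":0},{"delta_pos":[-1.5,-0.5,2.2],"twist":[0,0,0],"jaw":0},{"delta_pos":[-3.5,-0.5,2.2],"twist":[0,0,0],"jaw":0},{"delta_pos":[-5,-0.5,2],"twist":[0,0,0],"jaw":0},{"delta_pos":[-5,-0.5,0.5],"twist":[0,0,0],"jaw":0},{"delta_pos":[-5,-0.5,-1],"twist":[0,0,0],"jaw":0},{"delta_pos":[-5,-0.5,-2.5],"twist":[0,0,0],"jaw":0},{"delta_pos":[-5,-0.5,-2.8],"twist":[0,0,0],"jaw":0},{"delta_pos":[-5,-0.5,-2.8],"twist":[0,0,0],"jaw":0}]'
python3 -c "
from h import *
look('c',[(-.06,-.29),(0,-.29),(0.06,-.29)]); go(0,-76,155)"
```

```text
time_s: 5.45
eef_pos: [547.9, -153.2, 154.8]
ee_rot: [0.476, -0.476, -0.523, 0.523]
force: [-0.1, 0.5, -0.7]
grip_width: 0.002
(-0.06, -0.29) [250. 201.]
(0, -0.29) [257. 211.]
(0.06, -0.29) [265. 222.]
t 5.5 F [ 1.1 -0.4  0.2] box [ -0.3 -93.6] z 154.9 grip 0.0
delta cm [ 1.76 -0.01 -0.03]
```

View pics/kc.png

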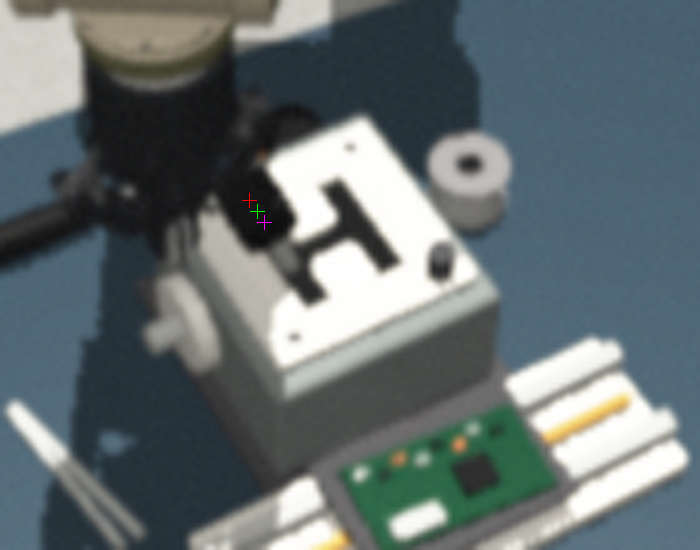

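The fingertips at (180,235) sit to the right of the knob at (257,208). Pushing left in stages.

```bash
python3 -m handwheel '[{"delta_pos":[0.6,0,0],"twist":[0,0,0],"jaw":0},{"delta_pos":[1.2,0,0],"twist":[0,0,0],"jaw":0},{"delta_pos":[1.6,0,0],"twist":[0,0,0],"jaw":0},{"delta_pos":[2.0,0,0],"twist":[0,0,0],"jaw":0},{"delta_pos":[2.4,0,0],"twist":[0,0,0],"jaw":0},{"delta_pos":[2.8,0,0],"twist":[0,0,0],"jaw":0},{"delta_pos":[3.2,0,0],"twist":[0,0,0],"jaw":0},{"delta_pos":[3.6,0,0],"twist":[0,0,0],"jaw":0},{"delta_pos":[4,0,0],"twist":[0,0,0],"jaw":0},{"delta_pos":[4,0,0],"twist":[0,0,0],"jaw":0}]'
python3 -c "
from h import *
look('d',[(0,-.2),(0,-.1),(0,0)]); go(0,0,155)"
```

```text
time_s: 6.33
eef_pos: [543.7, -112.6, 155.2]
ee_rot: [-0.476, 0.476, 0.523, -0.523]
force: [1.1, -2.3, 1.9]
grip_width: -0.001
(0, -0.2) [278. 199.]
(0, -0.1) [301. 186.]
(0, 0) [324. 174.]
t 6.38 F [ 0.2 -0.8  0.8] box [ -0.1 -53.2] z 155.2 grip -0.0
delta cm [ 5.32  0.02 -0.02]
```

View pics/kd.png

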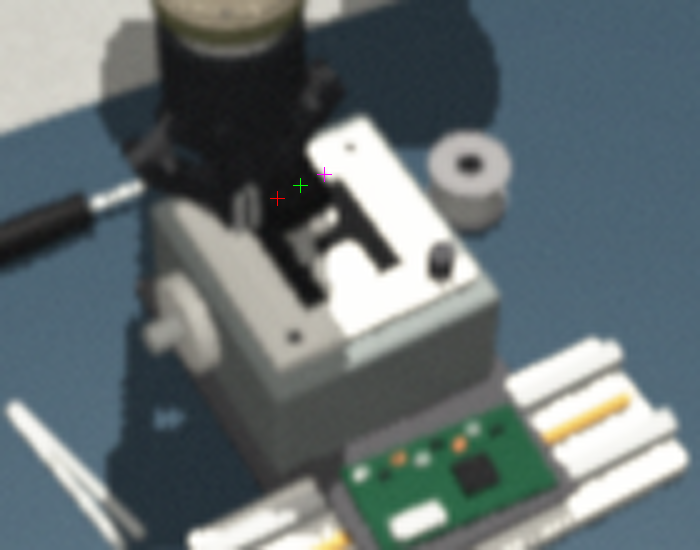

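It is crossing: the knob is now near select ≈ -0.1 and the stem is in the cross channel. Continuing.

```bash
python3 -m handwheel '[{"delta_pos":[0.5,0,0],"twist":[0,0,0],"jaw":0},{"delta_pos":[1.1,0,0],"twist":[0,0,0],"jaw":0},{"delta_pos":[1.7,0,0],"twist":[0,0,0],"jaw":0},{"delta_pos":[2.3,0,0],"twist":[0,0,0],"jaw":0},{"delta_pos":[2.9,0,0],"twist":[0,0,0],"jaw":0},{"delta_pos":[3.5,0,0],"twist":[0,0,0],"jaw":0},{"delta_pos":[4.1,0,0],"twist":[0,0,0],"jaw":0},{"delta_pos":[4.7,0,0],"twist":[0,0,0],"jaw":0},{"delta_pos":[5.2,0,0],"twist":[0,0,0],"jaw":0},{"delta_pos":[5.2,0,0],"twist":[0,0,0],"jaw":0}]'
python3 -c "
from h import *
look('e',[(0,.1),(0,.2),(0,.29)]); go(0,12,155)"
```

```text
time_s: 7.22
eef_pos: [538.7, -60.6, 155.1]
ee_rot: [-0.476, 0.475, 0.523, -0.523]
force: [0.6, -0.6, -0.3]
grip_width: 0.001
(0, 0.1) [347. 165.]
(0, 0.2) [370. 157.]
(0, 0.29) [389. 152.]
t 7.27 F [-0.1  0.  -0.1] box [-0.2 -1. ] z 155.2 grip -0.01
delta cm [ 1.3   0.02 -0.02]
```

View pics/ke.png

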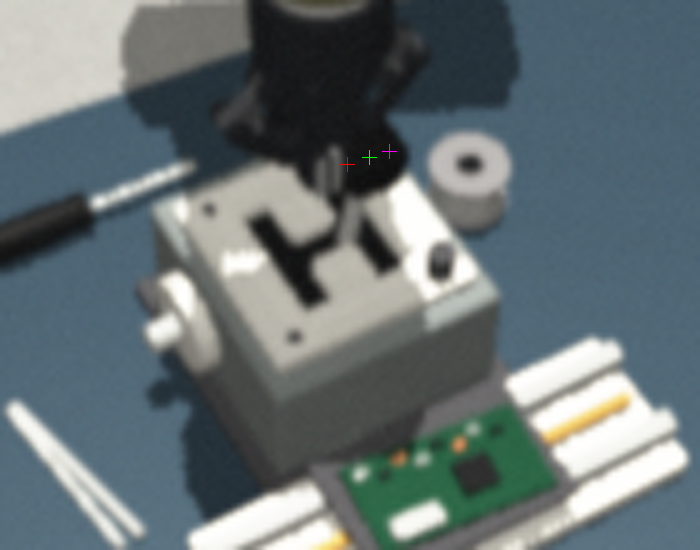

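The knob is at about (373,157), i.e. select ≈ 0.21. About 13 mm remains to line up with the left column.

```bash
python3 -m handwheel '[{"delta_pos":[0.2,0,0],"twist":[0,0,0],"jaw":0},{"delta_pos":[0.4,0,0],"twist":[0,0,0],"jaw":0},{"delta_pos":[0.6,0,0],"twist":[0,0,0],"jaw":0},{"delta_pos":[0.8,0,0],"twist":[0,0,0],"jaw":0},{"delta_pos":[0.9,0,0],"twist":[0,0,0],"jaw":0},{"delta_pos":[1.0,0,0],"twist":[0,0,0],"jaw":0},{"delta_pos":[1.1,0,0],"twist":[0,0,0],"jaw":0},{"delta_pos":[1.2,0,0],"twist":[0,0,0],"jaw":0},{"delta_pos":[1.3,0,0],"twist":[0,0,0],"jaw":0},{"delta_pos":[1.3,0,0],"twist":[0,0,0],"jaw":0}]'
python3 -c "
from h import *
look('f',[(0,.2),(0,.26),(0,.29)]); go(0,12,155)"
```

```text
time_s: 8.1
eef_pos: [537.7, -48.6, 155.3]
ee_rot: [-0.476, 0.476, 0.523, -0.523]
force: [-0.2, -0.5, -0.5]
grip_width: 0.003
(0, 0.2) [370. 157.]
(0, 0.26) [383. 154.]
(0, 0.29) [389. 152.]
t 8.15 F [ 0.  -1.4 -0.5] box [-0.1 11.4] z 155.3 grip 0.0
delta cm [ 0.06  0.03 -0.01]
```

View pics/kf.png

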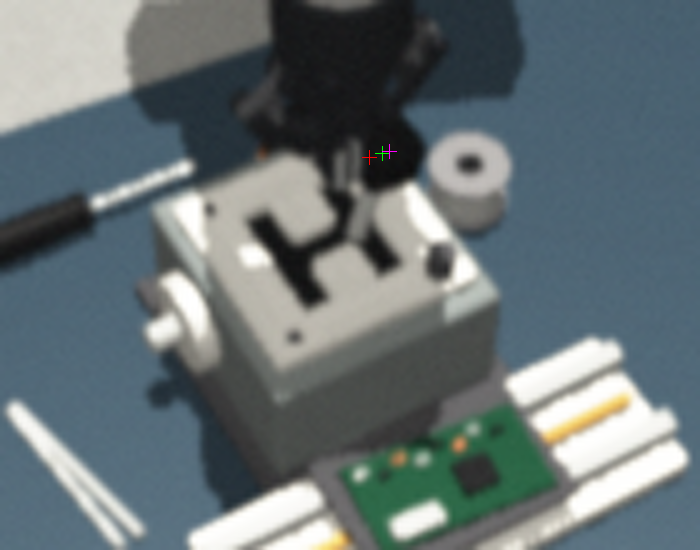

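The knob's right edge moved from 408 to 421, so select is about 0.265. Pushing a few mm more, to the stop.

```bash
python3 -m handwheel '[{"delta_pos":[0.1,0,0],"twist":[0,0,0],"jaw":0},{"delta_pos":[0.1,0,0],"twist":[0,0,0],"jaw":0},{"delta_pos":[0.2,0,0],"twist":[0,0,0],"jaw":0},{"delta_pos":[0.2,0,0],"twist":[0,0,0],"jaw":0},{"delta_pos":[0.3,0,0],"twist":[0,0,0],"jaw":0},{"delta_pos":[0.3,0,0],"twist":[0,0,0],"jaw":0},{"delta_pos":[0.4,0,0],"twist":[0,0,0],"jaw":0},{"delta_pos":[0.4,0,0],"twist":[0,0,0],"jaw":0},{"delta_pos":[0.5,0,0],"twist":[0,0,0],"jaw":0},{"delta_pos":[0.5,0,0],"twist":[0,0,0],"jaw":0}]'
python3 -c "
from h import *
look('g',[(0,.2),(0,.26),(0,.29)]); go(0,12,155)"
```

```text
time_s: 8.98
eef_pos: [537.3, -43.6, 155.3]
ee_rot: [-0.476, 0.476, 0.523, -0.523]
force: [0.4, -1.2, 0.0]
grip_width: -0.001
(0, 0.2) [370. 157.]
(0, 0.26) [383. 154.]
(0, 0.29) [389. 152.]
t 9.03 F [ 0.2 -2.  -1. ] box [-0.1 16.4] z 155.3 grip 0.0
delta cm [-0.44  0.03 -0.01]
```

View pics/kg.png

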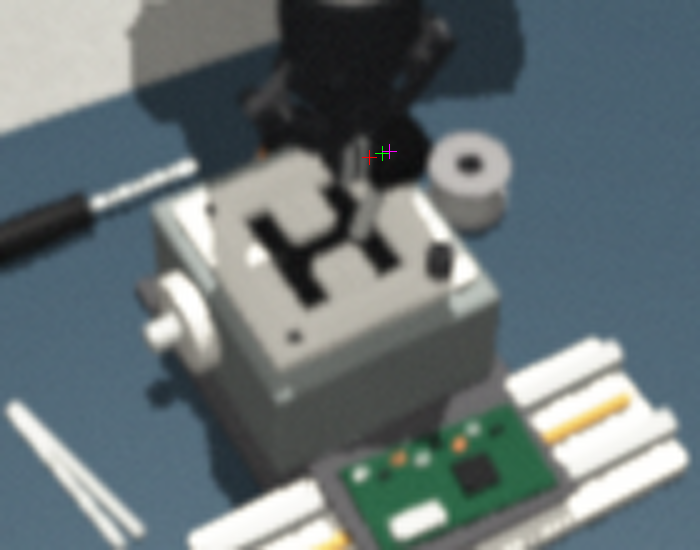

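The knob's edge is now at 430, so select ≈ 0.29 to 0.30, in line with the left column. Now around to the near side.

```bash
python3 -m handwheel '[{"delta_pos":[-0.8,0,0],"twist":[0,0,0],"jaw":0},{"delta_pos":[-2,0,0],"twist":[0,0,0],"jaw":0},{"delta_pos":[-2,0.2,1.5],"twist":[0,0,0],"jaw":0},{"delta_pos":[-2,0.4,3],"twist":[0,0,0],"jaw":0},{"delta_pos":[-2,0.5,4.5],"twist":[0,0,0],"jaw":0},{"delta_pos":[-1,0.5,5],"twist":[0,0,0],"jaw":0},{"delta_pos":[0.5,0.5,5],"twist":[0,0,0],"jaw":0},{"delta_pos":[2,0.5,5],"twist":[0,0,0],"jaw":0},{"delta_pos":[2.7,0.5,5],"twist":[0,0,0],"jaw":0},{"delta_pos":[2.7,0.5,5],"twist":[0,0,0],"jaw":0}]'
python3 -c "
from h import *
look('h',[(0,.2),(0,.26),(0,.29)]); go(0,44,150)"
```

```text
time_s: 9.87
eef_pos: [485.1, -20.6, 150.5]
ee_rot: [-0.476, 0.476, 0.523, -0.523]
force: [-0.5, 0.8, -0.1]
grip_width: 0.001
(0, 0.2) [370. 157.]
(0, 0.26) [383. 154.]
(0, 0.29) [389. 152.]
t 9.92 F [-0.  -0.8  0.4] box [-49.8  43.5] z 150.4 grip -0.0
delta cm [ 0.04  0.04 -4.98]
```

View pics/kh.png

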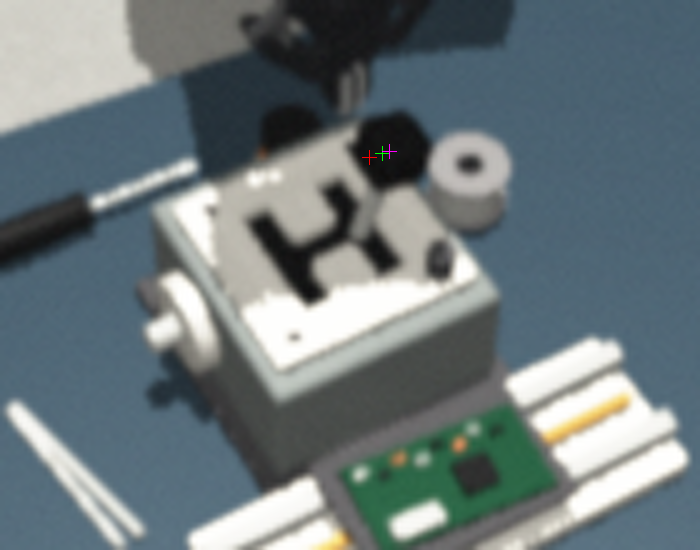

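The knob is centred at (390,150) and the fingertips are behind it at (352,90). Pushing into the far-left slot.

```bash
python3 -m handwheel '[{"delta_pos":[0,0,-0.8],"twist":[0,0,0],"jaw":0},{"delta_pos":[0,0,-1.5],"twist":[0,0,0],"jaw":0},{"delta_pos":[0,0,-2.0],"twist":[0,0,0],"jaw":0},{"delta_pos":[0,0,-2.5],"twist":[0,0,0],"jaw":0},{"delta_pos":[0,0,-3.1],"twist":[0,0,0],"jaw":0},{"delta_pos":[0,0,-3.7],"twist":[0,0,0],"jaw":0},{"delta_pos":[0,0,-4.3],"twist":[0,0,0],"jaw":0},{"delta_pos":[0,0,-4.9],"twist":[0,0,0],"jaw":0},{"delta_pos":[0,0,-5.5],"twist":[0,0,0],"jaw":0},{"delta_pos":[0,0,-5.5],"twist":[0,0,0],"jaw":0}]'
python3 -c "
from h import *
look('i',[(0.2,.29),(0.27,.29),(0.33,.29)]); go(20,44,150)"
```

```text
time_s: 10.75
eef_pos: [540.6, -16.3, 150.1]
ee_rot: [-0.476, 0.476, 0.523, -0.523]
force: [-0.5, 0.4, 0.0]
grip_width: -0.001
(0.2, 0.29) [414. 190.]
(0.27, 0.29) [422. 205.]
(0.33, 0.29) [429. 218.]
t 10.8 F [-0.6  0.2 -0.8] box [ 5.4 43.4] z 150.1 grip -0.0
delta cm [ 0.06  0.01 -1.46]
```

View pics/ki.png

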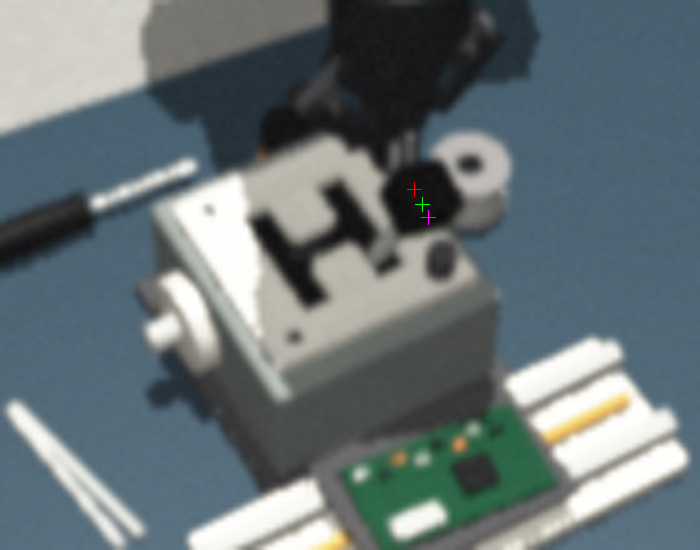

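The knob is at about (421,198), i.e. shift ≈ 0.24. Around 13 mm to the stop.

```bash
python3 -m handwheel '[{"delta_pos":[0,0,-0.3],"twist":[0,0,0],"jaw":0},{"delta_pos":[0,0,-0.5],"twist":[0,0,0],"jaw":0},{"delta_pos":[0,0,-0.7],"twist":[0,0,0],"jaw":0},{"delta_pos":[0,0,-0.8],"twist":[0,0,0],"jaw":0},{"delta_pos":[0,0,-0.9],"twist":[0,0,0],"jaw":0},{"delta_pos":[0,0,-1.0],"twist":[0,0,0],"jaw":0},{"delta_pos":[0,0,-1.1],"twist":[0,0,0],"jaw":0},{"delta_pos":[0,0,-1.2],"twist":[0,0,0],"jaw":0},{"delta_pos":[0,0,-1.3],"twist":[0,0,0],"jaw":0},{"delta_pos":[0,0,-1.3],"twist":[0,0,0],"jaw":0}]'
python3 -c "
from h import *
look('j',[(0.2,.29),(0.27,.29),(0.33,.29)]); go(20,44,150)"
```

```text
time_s: 11.63
eef_pos: [552.8, -15.2, 150.3]
ee_rot: [-0.476, 0.476, 0.523, -0.523]
force: [-0.1, -1.1, -0.9]
grip_width: 0.002
(0.2, 0.29) [414. 190.]
(0.27, 0.29) [422. 205.]
(0.33, 0.29) [429. 218.]
t 11.68 F [-1.4 -0.7  0.2] box [18.  43.3] z 150.3 grip 0.0
delta cm [ 0.07  0.03 -0.2 ]
```

View pics/kj.png

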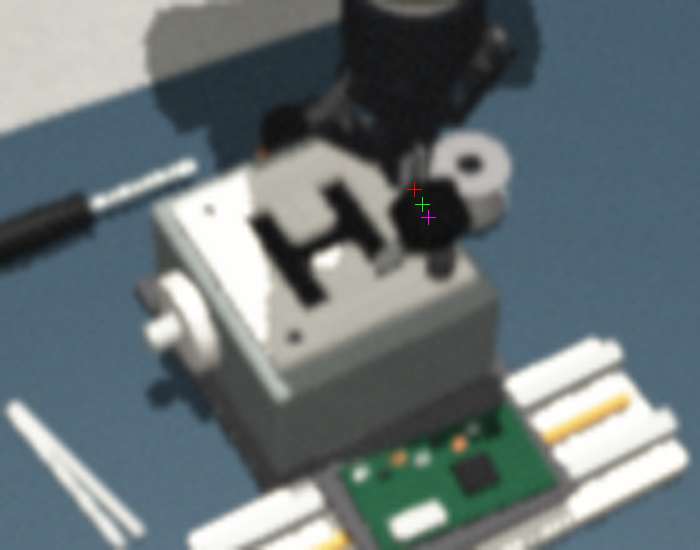

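The knob is at about (430,214), i.e. shift ≈ 0.31. No hard resistance yet, so I'll push gently to the stop.

```bash
python3 -m handwheel '[{"delta_pos":[0,0,-0.1],"twist":[0,0,0],"jaw":0},{"delta_pos":[0,0,-0.1],"twist":[0,0,0],"jaw":0},{"delta_pos":[0,0,-0.2],"twist":[0,0,0],"jaw":0},{"delta_pos":[0,0,-0.2],"twist":[0,0,0],"jaw":0},{"delta_pos":[0,0,-0.3],"twist":[0,0,0],"jaw":0},{"delta_pos":[0,0,-0.3],"twist":[0,0,0],"jaw":0},{"delta_pos":[0,0,-0.4],"twist":[0,0,0],"jaw":0},{"delta_pos":[0,0,-0.4],"twist":[0,0,0],"jaw":0},{"delta_pos":[0,0,-0.4],"twist":[0,0,0],"jaw":0},{"delta_pos":[0,0,-0.4],"twist":[0,0,0],"jaw":0}]'
python3 -c "
from h import *
go(20,44,150)"
```

```text
time_s: 12.52
eef_pos: [556.5, -14.8, 150.2]
ee_rot: [0.476, -0.476, -0.523, 0.523]
force: [-3.5, -0.6, -0.3]
grip_width: -0.0
t 12.52 F [-3.5 -0.6 -0.3] box [21.7 43.4] z 150.2 grip -0.0
delta cm [0.06 0.02 0.17]
```

```bash
python3 -m handwheel '[{"delta_pos":[0,0,-0.05],"twist":[0,0,0],"jaw":0},{"delta_pos":[0,0,-0.1],"twist":[0,0,0],"jaw":0},{"delta_pos":[0,0,-0.15],"twist":[0,0,0],"jaw":0},{"delta_pos":[0,0,-0.2],"twist":[0,0,0],"jaw":0},{"delta_pos":[0,0,-0.2],"twist":[0,0,0],"jaw":0},{"delta_pos":[0,0,-0.2],"twist":[0,0,0],"jaw":0},{"delta_pos":[0,0,-0.2],"twist":[0,0,0],"jaw":0},{"delta_pos":[0,0,-0.2],"twist":[0,0,0],"jaw":0},{"delta_pos":[0,0,-0.2],"twist":[0,0,0],"jaw":0},{"delta_pos":[0,0,-0.2],"twist":[0,0,0],"jaw":0}]'
```

```text
time_s: 13.35
eef_pos: [557.9, -14.6, 149.9]
ee_rot: [0.477, -0.475, -0.522, 0.524]
force: [-6.1, -1.2, -0.4]
grip_width: -0.0
```

The force rose to 6 N with the TCP lagging its target, so the lever is at its stop. Backing off along -x, then lifting.

```bash
python3 -m handwheel '[{"delta_pos":[0,0,0.5],"twist":[0,0,0],"jaw":0},{"delta_pos":[0,0,1.5],"twist":[0,0,0],"jaw":0},{"delta_pos":[0,0,3.5],"twist":[0,0,0],"jaw":0},{"delta_pos":[0,0,5.5],"twist":[0,0,0],"jaw":0},{"delta_pos":[0,-1,7.5],"twist":[0,0,0],"jaw":0},{"delta_pos":[0,-3,9.5],"twist":[0,0,0],"jaw":0},{"delta_pos":[0,-5,11.5],"twist":[0,0,0],"jaw":0},{"delta_pos":[0,-7,13.5],"twist":[0,0,0],"jaw":0},{"delta_pos":[0,-8,15],"twist":[0,0,0],"jaw":0},{"delta_pos":[0,-8,15],"twist":[0,0,0],"jaw":0}]'
python3 - <<'E'
from h import *
from rig import imaging
look('z',[(0.27,.29),(0.33,.29)])
c=imaging.capture("top"); cv2.imwrite("pics/topz.png",c["frame"][:,:,::-1])
s=pickle.load(open("sz.pkl","rb")); cv2.imwrite("pics/scenez.png",s["frame"][:,:,::-1])
P,rgb,uv=cloud(s,322,350,190,215); m=(rgb.max(1)<60)&(P[:,2]>125)
print(P[m].min(0),P[m].max(0)); P=P[m]; print("far face x",np.percentile(P[:,0],[50,90,97]),"y range",np.percentile(P[:,1],[3,97]))
go(0,0,200)
E
```

```text
time_s: 14.18
eef_pos: [409.0, -29.0, 232.9]
ee_rot: [-0.474, 0.478, 0.524, -0.522]
force: [0.3, -0.0, 0.9]
grip_width: 0.004
(0.27, 0.29) [422. 205.]
(0.33, 0.29) [429. 218.]
[ 38.32989227  20.72599772 136.10200289] [ 71.83551421  58.42367706 174.70789502]
far face x [57.22278109 67.5100165  69.62730442] y range [22.41783866 56.24671672]
t 14.28 F [ 0.1 -0.4 -0.5] box [-125.5   43.1] z 230.6 grip 0.0
delta cm [ -4.3    3.1  -12.54]
```

View pics/kz.png

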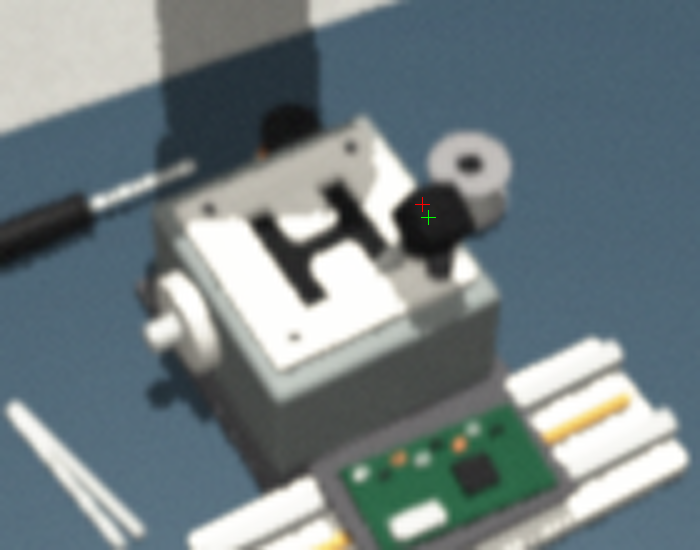

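View pics/topz.png

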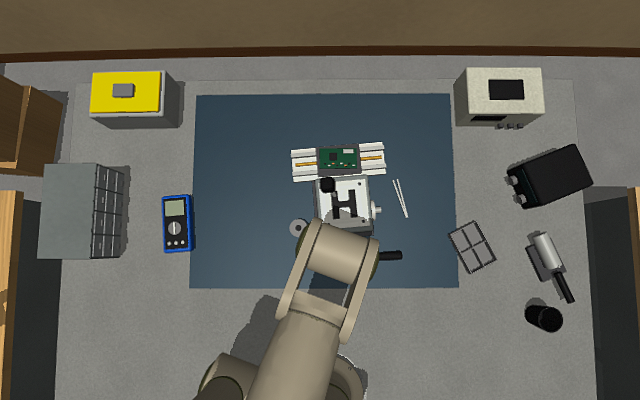

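View pics/scenez.png

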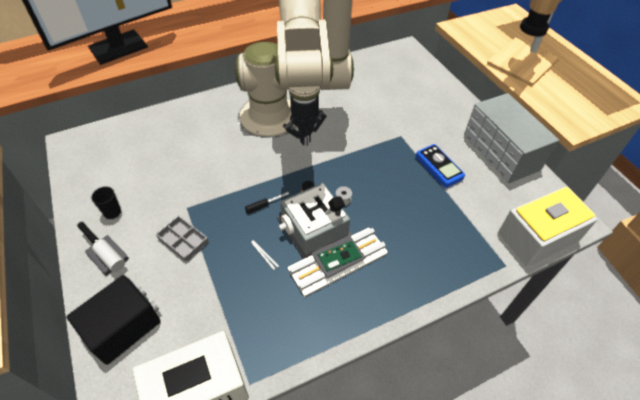

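The knob is at (432,217), matching the shift 0.33 / select 0.29 marker. It stands over the peg, the arm is clear, and the bystanders look unmoved.

```bash
python3 -c "
from rig import ctrl; print(ctrl.finish_job())"
```

```text
the job is handed in; nothing more can be done
None
```

The gear lever is in the far-left slot, the one the raised peg marks, and I handed the job in at about 14 s of the 51 s allowed. `finish_job()` gives no verdict, so success rests on my own checks below.

**What I did:** I pushed the lever with shut fingers, on one side of the knob at a time. It went from the near-right slot into neutral, left across the gate, then far into the marked slot. It entered no other slot on the way. I kept pushing until it met the stop, where the force rose to about 6 N and the fingers stopped advancing. Then I backed off and lifted clear.

**Last checks:**
- **Lever position:** the knob lies on the projected position for shift 0.33 and select 0.29. The depth reading puts its far face at about x = 67 mm, which agrees with being at the stop.
- **Contact:** the arm was clear of everything, with force readings at noise level.
- **Bystanders:** those in view look unmoved. In the last top view the arm hid the jar and part of the screwdriver; both look unmoved in the scene view. I compared bystander positions by eye only.

None of my checks failed or disagreed.

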